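Lay out the morning medicine tray

TASK

Lay out the bamboo tray for the morning, seen from its front long side (the robot's side): stand the egg cup in the middle of the saucer, stand the vial upright half-way between the saucer and the pill organizer and level with the saucer's centre, and put the pill splitter directly behind the vial (towards the tray's far rim) with about three centimetres clear between them, its long side parallel to the tray's long rims. Lay the teaspoon on the tray floor in front of the saucer, centred on it, in the middle of the space between the saucer and the front rim and parallel to that rim, handle to either side. Leave the salt shaker where it is.

Things in the scene. Friction and masses are not known exactly. Their poses are not given: they have to be found in the camera images.
- tray: fixed rectangular bamboo tray, 300 mm deep (its x) by 400 mm wide (its y), lying on the table to the robot's left or right. Origin at the centre of its underside; x points to its far long rim, y to its left short rim, as seen from the robot. Floor 8 mm thick (floor top at 8 mm), rims 7 mm thick and 20 mm high in all
- saucer: fixed white ceramic saucer on the tray floor, in the tray's left or right half. 100 mm across, 11 mm high; inner floor 5 mm above its origin and flat to a radius of about 32 mm. Origin at the centre of its underside; its axes are parallel to the tray's
- organizer: fixed pill organizer on the tray floor, in the half without the saucer: a white block with four rows of seven pastel lids, 150 mm deep (its x) by 100 mm wide (its y), 28 mm high. Origin at the centre of its underside; its axes are parallel to the tray's. Saucer and organizer lie 200 to 210 mm apart, centre to centre, side by side; the gap between their edges is about 100 mm
- eggcup_center (a point): loose white ceramic egg cup standing on the thin (3 mm) cork mat beside the tray. 60 mm high; foot 40 mm across, waist 24 mm, upper bowl 48 mm across with upright sides from 36 mm up to the rim; open at the top. This point is on its axis, 30 mm above its underside; z points up. About 80 g
- vial_center (a point): loose orange plastic vial standing on the cork mat, with a paper label and a white cap. 72 mm high; body 32 mm across, cap (top 15 mm) 36 mm across. This point is on its axis, 36 mm above its underside; z points up to the cap. About 40 g
- splitter_center (a point): loose pill splitter lying on the cork mat: a compact box with a blue-grey base and a clear lid that is snapped shut and stays shut. 64 mm long (its x), 40 mm wide (its y), 24 mm high. This point is its centre, 12 mm above its underside; z points up. About 60 g
- spoon_center (a point): loose steel teaspoon lying on the cork mat, 130 mm long. This point is half-way along it and 6 mm above its underside; x points along it to the bowl, z up. The handle there is 10 mm wide and 5 mm thick, its top 11 mm and its lower face 6 mm above the surface the spoon lies on, straight from 42 mm behind to 30 mm ahead of this point; the bowl is round, 33 mm across. About 40 g
- shaker_center (a point): salt shaker that stands loose in the middle of the mat, between the four things: white ceramic with a steel top, 38 mm across, 57 mm high. This point is 28 mm above its underside. To be left alone
Mind the look-alikes: they are no part of the job. Of the things shaped like the part that bears spoon_center, the bare steel one is meant. Of the things that look like the part that bears splitter_center, the larger one is meant.

How it is judged:
At the end, for the whole second after the job is handed in: Egg cup upright in saucer, 13 mm off centre at most; vial upright, midway saucer-organizer (13 mm; level with saucer 18 mm); splitter flat behind vial, centres 47-88 mm apart, 20 mm sideways; spoon flat 68-128 mm in front of saucer centre, 20 mm sideways; both 0.22 rad to long rims; all at rest (horizontal distance between eggcup_center and saucer below 0.013 m and z of eggcup_center in the frame of saucer between 0.03 and 0.04 m and angle between each of eggcup_center, vial_center, splitter_center, spoon_center's own z axis and vertical below 0.12 rad and x of vial_center in the frame of saucer between -0.018 and 0.018 m and horizontal distance between vial_center and saucer below 0.118 m and horizontal distance between vial_center and organizer below 0.118 m and z of vial_center in the frame of tray between 0.039 and 0.049 m and x of splitter_center in the frame of saucer above 0.035 m and x of vial_center in the frame of splitter_center between -0.02 and 0.02 m and horizontal distance between vial_center and splitter_center between 0.047 and 0.088 m and angle between the x axis of each of splitter_center, spoon_center and the y axis of tray, either way round below 0.22 rad and z of splitter_center in the frame of tray between 0.015 and 0.025 m and x of spoon_center in the frame of saucer between -0.128 and -0.068 m and y of spoon_center in the frame of saucer between -0.02 and 0.02 m and z of spoon_center in the frame of tray between 0.009 and 0.019 m and linear speed of each of vial, eggcup, splitter, spoon below 0.02 m/s); the robot touches nothing.
It fails at once if the salt shaker is pushed or moved more than 20 mm (distance of shaker_center from where it was at the start of the episode above 0.02 m).
It also fails if it takes over 106 s, if anything falls off the work surface, if the arm or the gripper's body presses on something with over 40 N, if the wrist force passes 120 N, or if a joint passes its speed limit or range.

ROBOT

A 6-joint arm with a two-finger parallel gripper is mounted at the origin on the work surface. World frame = base frame: x ahead of the robot, y to its left, z up, the work surface at z = 0. Lengths are in m, angles in rad, forces in N, time in s.
With the tool pointing down it reaches from about 0.3 to 0.85 m from the base axis. Payload 5.4 kg.
Tool frame: the origin (TCP) lies midway between the tips of the shut fingers; the grasp point (between the pads) lies 19 mm behind it (arm.grip_point_offset is the distance from the TCP to the grasp point, in m); z points along the fingers, y is the direction in which the jaws open and shut (so a half turn about z gives the same grasp; the last joint's range is limited). The gripper opens to 85 mm and grips with 20 to 120 N. Pads are 22 mm wide; open, the fingers measure 114 mm over their backs; the gripper's body (76 mm by 85 mm) begins 54 mm behind the grasp point. The pads swing forward as they close: fully open they stand 13 mm farther back than shut.
Start: joints at [-0.21, 0.158, 1.597, -0, 1.386, -0.21], TCP at [0.575, -0, 0.231] pointing down, gripper open.
Joint ranges: [-2.91, 2.91], [-0.94, 2.29], [0.18, 2.7], [-1.29, 4.43], [0.17, 2.64], [-3, 3]. Speed limits (rad/s): [2.57, 2.57, 3.14, 3.14, 3.14, 3.14].

INTERFACE

Orientations are given as a 3x3 rotation matrix whose columns are the frame's x, y, z axes.
In Python, from rig import arm gives the robot as it stands. The module is installed in compiled form; this text tells all that it offers.
- The arm moves only by the tool apply_moves, never from a script. Its argument "motion" is a list that holds one entry, the list of rows, each a list of 7 numbers: the opening in per cent of the stroke, from 0 (shut) to 100 (fully open), then the shift along the tool's x, y, z in m, then the turn, a rotation vector about the tool's x, y, z in degrees. A call has 1 to 10 rows; each row shifts and turns the commanded pose from where the row before left it, along the tool's axes as they then stand; what a row does not reach is not made up. A row lasts 1/10 s, in which the tool goes at most 50 mm and 8.59 degrees, less where a joint would pass 70% of its speed; a pose out of reach is approached as far as the arm can. A call with a gripper value outside its range is refused whole. The fingers move at their own pace and stop on an object; "newtons" is the grip in N (left out, the last holds). Time passes only in rows, so rows that do not move let the fingers close. It gives the time, the measured TCP pose, the force and the opening at its end, in the units of the state.
- arm.read_state(): the state, without advancing time (a new reading comes with each control period).
- arm.grab_frame(name): name is "scene" or "side" or "wrist"; returns the picture (400x640x3 uint8, red, green, blue); there is no depth.
- arm.get_calibration(name): a dict with "camera_matrix" (3x3 intrinsics, pixels), "world_to_cam" (4x4, takes a point from world to camera coordinates); the wrist camera has in their place "tool_from_camera" (4x4, takes a point from camera to tool coordinates, whose origin is the TCP and whose axes are the flange's). Camera axes: x right, y down, z forward; pixel columns grow to the right and rows downward; lengths in m; the calibration is good to about 2 mm. The wrist camera is an equidistant fisheye: a pixel r from the principal point sees the ray r / f radians off the axis. A picture is of the moment at which its call begins: read the wrist's pose just before it. get_calibration takes no time and is no camera call.
- arm.finish_job(): hands the job in, once; it reports no verdict.
Trained networks look in the newest picture that a camera, given by its name, has taken for a name from the list of things; names that differ only in an ending like _2 or _b are one class to them, and where a whole thing is asked for, a point or a joint stands for the part that bears it (a point fixed in the world has none). Each returns a list of dicts, best first, with "p" (0 to 1); they miss things now and then, are a little off and sometimes report something else, mostly with a low value. They report only what shows in the picture. A call takes as long as a camera call. They do not tell look-alikes from the thing itself.
- arm.masks_of(camera, name): "mask" (400x640 bool, what is visible of it) and "at" ([column, row] in pixels, amid what is visible of it).
- arm.place_of(camera, name): "at" ([column, row] in pixels: a listed point, or the origin of a listed thing).
The state is a dict: "clock": time; "joints": joint angles; "qd": joint speeds; "joint_efforts": joint torques, N m; "tool_pos": TCP position; "eef_rot": TCP orientation; "force": force on the tool from outside, world axes, zero at the start; "wrist_torque": the same for the moment, N m; "finger_gap": finger opening in m.
Only numpy, scipy, OpenCV 4.12 (cv2) and the standard library are available. Lean on these libraries where they do the work, as an engineer would, in place of code of your own. Each camera call takes 0.05 s, during which the arm holds its last target. There are 200 camera calls.

## Working session

There is one attempt and no reset: what is moved stays moved. The work goes in short steps, Python scripts to look and compute and a tool call to move; the robot and the scene stay as the last step left them, time stands still between calls to the robot, and variables do not carry over. Pictures are saved under pics/ and viewed, about 12 in all and at most 16, crops included, and the job is handed in when it is done.

Besides the shell and the picture viewer there is one more tool, called after "Call:" by a JSON object that holds its "method" and its "body". apply_moves: Moves the arm, as the interface text tells. Its arguments: {"type":"object","properties":{"motion":{"type":"array","items":{"type":"array","items":{"type":"array","items":{"type":"number"}}}},"newtons":{"type":"number"}},"required":["motion"]}

```bash
mkdir -p pics
cat > h.py <<'E'
import numpy as np, cv2
from rig import arm
def ray(cam,px):
    c=arm.get_calibration(cam);K=np.array(c["camera_matrix"])
    if cam=="wrist":
        s=arm.read_state();d=np.array([(px[0]-K[0,2])/K[0,0],(px[1]-K[1,2])/K[1,1]])
        th=np.hypot(*d);v=np.array([*(d/max(th,1e-9)*np.sin(th)),np.cos(th)])
        T=np.array(c["tool_from_camera"]);R=np.array(s["eef_rot"])
        return R@T[:3,3]+np.array(s["tool_pos"]),R@T[:3,:3]@v
    M=np.linalg.inv(np.array(c["world_to_cam"]))
    return M[:3,3],M[:3,:3]@np.linalg.inv(K)@[px[0],px[1],1]
def at_z(cam,px,z):
    o,d=ray(cam,px);return o+d*(z-o[2])/d[2]
def snap(cam,name):
    f=arm.grab_frame(cam);cv2.imwrite(f"pics/{name}.png",f[...,::-1]);return f
E
python3 - <<'E'
from h import *
np.set_printoptions(precision=3,suppress=True)
s=arm.read_state();print({k:np.round(v,3).tolist() for k,v in s.items()})
Z=dict(tray=0,saucer=.008,organizer=.008,eggcup_center=.033,vial_center=.039,splitter_center=.015,spoon_center=.009,shaker_center=.031)
fr=[]
for c in("scene","side"):
    fr.append(snap(c,c))
    for n,z in Z.items():
        for r in arm.place_of(c,n)[:4]:
            print(c,n,round(r["p"],2),np.round(r["at"]),at_z(c,r["at"],z)[:2])
fr.append(snap("wrist","wrist"))
E
```

```text
{'clock': 0.0, 'joints': [-0.21, 0.159, 1.598, -0.0, 1.386, -0.21], 'qd': [0.001, -0.002, 0.001, 0.0, -0.001, -0.002], 'joint_efforts': [0.0, -39.601, -33.143, -0.0, 0.008, -0.0], 'tool_pos': [0.574, 0.0, 0.23], 'eef_rot': [[-0.0, 1.0, -0.002], [1.0, 0.0, 0.0], [0.0, -0.002, -1.0]], 'force': [-0.118, -0.602, 1.089], 'wrist_torque': [0.043, 0.006, 0.005], 'finger_gap': 0.085}
scene tray 0.92 [424. 206.] [0.565 0.212]
scene saucer 0.56 [462. 198.] [0.569 0.318]
scene organizer 0.84 [384. 200.] [0.528 0.11 ]
scene eggcup_center 0.57 [304. 234.] [ 0.608 -0.128]
scene eggcup_center 0.27 [461. 197.] [0.587 0.298]
scene vial_center 0.53 [292. 195.] [ 0.48 -0.13]
scene splitter_center 0.78 [231. 215.] [ 0.487 -0.291]
scene splitter_center 0.58 [175. 215.] [ 0.455 -0.43 ]
scene spoon_center 0.87 [235. 259.] [ 0.621 -0.295]
scene spoon_center 0.73 [142. 258.] [ 0.565 -0.506]
scene shaker_center 0.62 [265. 222.] [ 0.547 -0.212]
side tray 0.7 [290. 129.] [0.564 0.214]
side saucer 0.63 [282. 107.] [0.564 0.308]
side organizer 0.72 [293. 151.] [0.548 0.113]
side eggcup_center 0.65 [343. 204.] [ 0.606 -0.129]
side vial_center 0.89 [291. 217.] [ 0.476 -0.138]
side splitter_center 0.78 [320. 339.] [ 0.455 -0.433]
side splitter_center 0.73 [316. 276.] [ 0.489 -0.293]
side spoon_center 0.96 [383. 356.] [ 0.561 -0.5  ]
side spoon_center 0.81 [371. 263.] [ 0.618 -0.291]
side shaker_center 0.58 [332. 240.] [ 0.549 -0.222]
```

View pics/scene.png

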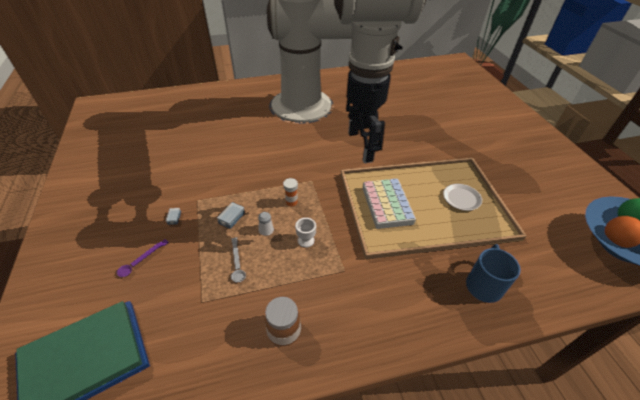

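View pics/side.png

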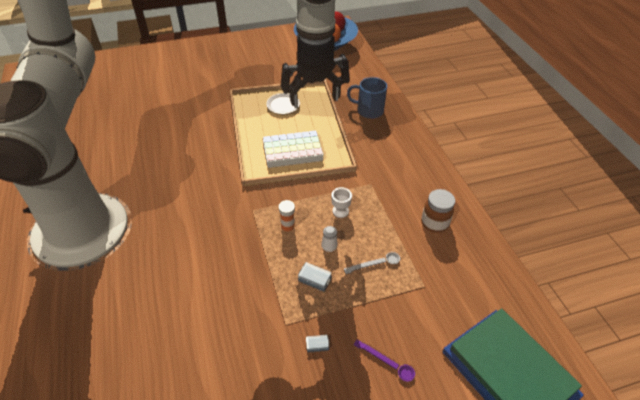

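View pics/wrist.png

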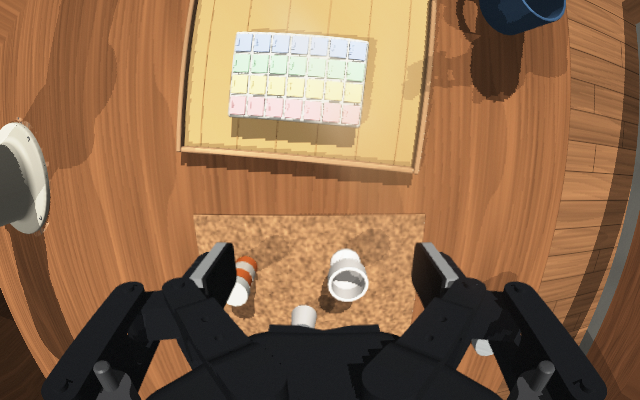

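Candidates:
- Spoon: steel one on the mat at scene (235,259), purple one at (142,258). I choose the steel one.
- Splitter: larger one on the mat at (231,215), smaller one on the table at (175,215). I choose the larger one.
- Vial: orange one at (291,195), big jar at (283,320). I choose the one on the mat.
- Egg cup: (304,234), not the mug at (492,272).

Next I measure the orientations and check the choices in one crop.

Run:
```python
from h import *
np.set_printoptions(precision=3,suppress=True)
for c in("scene","side"):
    f=arm.grab_frame(c)
    for n,z in dict(tray=.02,saucer=.019,organizer=.036,splitter_center=.02,spoon_center=.011).items():
        for r in arm.masks_of(c,n)[:2]:
            ps=cv2.findContours(r["mask"].astype(np.uint8),0,1)[0]
            P=max(ps,key=len)[:,0]
            W=np.array([at_z(c,p,z)[:2] for p in P]).astype(np.float32)
            (cx,cy),(w,h),_=cv2.minAreaRect(W)
            b=cv2.boxPoints(((cx,cy),(w,h),_)); e=b[1]-b[0];g=b[2]-b[1];l=e if np.hypot(*e)>np.hypot(*g) else g
            print(c,n,round(r["p"],2),r["at"],"ctr",np.array([cx,cy]),"size",np.array([w,h]),"long axis deg",round(np.degrees(np.arctan2(l[1],l[0]))%180,1))
    if c=="side": a=cv2.resize(f[180:390,240:440],None,fx=2.8,fy=2.8,interpolation=cv2.INTER_CUBIC)
cv2.imwrite("pics/crop.png",a[...,::-1])
```

```text
scene tray 0.87 [436.1, 215.2] ctr [0.568 0.21 ] size [0.407 0.31 ] long axis deg 84.1
scene saucer 0.71 [466.7, 197.4] ctr [0.572 0.314] size [0.091 0.095] long axis deg 148.4
scene organizer 0.58 [384.4, 203.1] ctr [0.558 0.104] size [0.107 0.17 ] long axis deg 174.4
scene splitter_center 0.6 [170.8, 215.8] ctr [ 0.46  -0.434] size [0.031 0.054] long axis deg 168.0
scene spoon_center 0.9 [138.1, 264.0] ctr [ 0.563 -0.504] size [0.029 0.125] long axis deg 129.3
scene spoon_center 0.73 [238.4, 267.8] ctr [ 0.622 -0.288] size [0.029 0.122] long axis deg 174.6
side tray 0.89 [286.4, 129.9] ctr [0.557 0.2  ] size [0.419 0.303] long axis deg 84.2
side saucer 0.65 [277.2, 101.6] ctr [0.557 0.315] size [0.091 0.073] long axis deg 86.6
side organizer 0.72 [289.8, 146.4] ctr [0.54  0.091] size [0.122 0.15 ] long axis deg 174.6
side splitter_center 0.84 [315.2, 277.0] ctr [ 0.484 -0.297] size [0.049 0.068] long axis deg 139.2
side splitter_center 0.66 [314.1, 344.3] ctr [ 0.447 -0.444] size [0.032 0.044] long axis deg 167.8
side spoon_center 0.8 [392.3, 360.3] ctr [ 0.562 -0.505] size [0.028 0.125] long axis deg 125.5
side spoon_center 0.54 [375.6, 260.5] ctr [ 0.599 -0.294] size [0.092 0.014] long axis deg 4.5
```

View pics/crop.png

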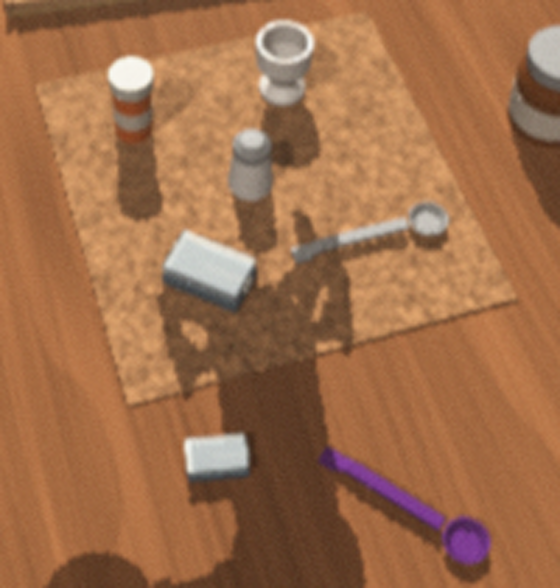

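The crop confirms the choices: steel spoon at about (375,262) in the side picture, larger splitter at (316,276), shaker at (332,240) between the things. The tray is turned about -5.8°. I take the egg cup first, moving above it and looking with the wrist camera.

Call:
{"method": "apply_moves", "body": {"motion": [[[100,-0.043,0.011,0.025,0,0,0],[100,-0.043,0.011,0.025,0,0,0],[100,-0.043,0.011,0.025,0,0,0],[100,0,0,0,0,0,5.8],[100,0,0,0,0,0,0],[100,0,0,0,0,0,0]]]}}

```text
clock: 2.15
tool_pos: [0.6076, -0.1263, 0.1582]
eef_rot: [[0.099, 0.995, 0.001], [0.995, -0.099, -0.0], [0.0, 0.001, -1.0]]
force: [-1.2, -0.2, -1.2]
finger_gap: 0.0852
```

```bash
cat > w.py <<'E'
from h import *
import sys
np.set_printoptions(precision=4,suppress=True)
Z=dict(saucer=.008,organizer=.008,eggcup_center=.033,vial_center=.039,splitter_center=.015,spoon_center=.009,shaker_center=.031)
for a in sys.argv[2:]:
    n,_,z=a.partition("=");Z[n]=float(z) if z else Z[n]
s=arm.read_state();print("clock",s["clock"],"tcp",np.array(s["tool_pos"]),"R",np.array(s["eef_rot"]).round(3).tolist(),"gap",s["finger_gap"],"F",np.array(s["force"]))
snap("wrist",sys.argv[1])
R=np.array(s["eef_rot"])
for a in sys.argv[2:]:
    n=a.partition("=")[0]
    for r in arm.place_of("wrist",n)[:3]:
        p=at_z("wrist",r["at"],Z[n]);print(n,round(r["p"],2),np.round(r["at"]),p,"tool",R.T@(p-s["tool_pos"]))
E
python3 w.py w1 eggcup_center vial_center splitter_center spoon_center shaker_center organizer saucer
```

```text
clock 2.15 tcp [ 0.6076 -0.1263  0.1582] R [[0.099, 0.995, 0.001], [0.995, -0.099, -0.0], [0.0, 0.001, -1.0]] gap 0.08517811390194782 F [-1.2166 -0.2128 -1.1657]
eggcup_center 0.63 [318. 188.] [ 0.6024 -0.1249  0.033 ] tool [ 0.0009 -0.0055  0.1252]
vial_center 0.62 [184. 210.] [ 0.4735 -0.131   0.039 ] tool [-0.0179 -0.1331  0.1191]
spoon_center 0.56 [345. 319.] [ 0.6167 -0.2894  0.009 ] tool [-0.1613  0.025   0.1492]
shaker_center 0.56 [274. 280.] [ 0.5476 -0.2154  0.031 ] tool [-0.0945 -0.051   0.1271]
```

View pics/w1.png

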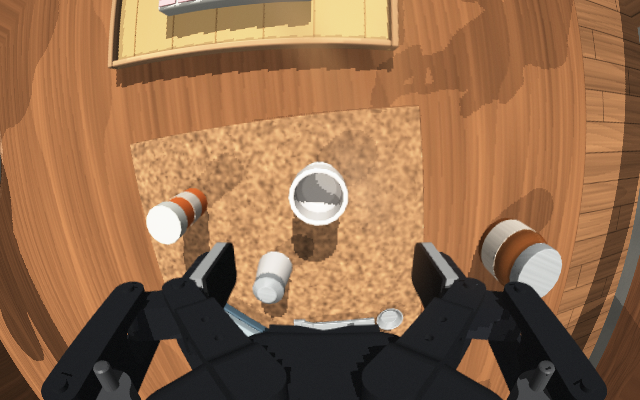

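Wrist view: egg cup at (318,190) nearly under the TCP, vial at left (180,215), shaker at (272,278), clear of the fingers. Descend and grip.

Call:
{"method": "apply_moves", "body": {"motion": [[[100,0,-0.003,0.043,0,0,0],[100,0,0,0.043,0,0,0],[100,0,0,0.042,0,0,0],[100,0,0,0,0,0,0],[40,0,0,0,0,0,0],[40,0,0,0,0,0,0],[40,0,0,0,0,0,0],[40,0,0,0,0,0,0],[40,0,0,0,0,0,0],[40,0,0,0,0,0,0]]], "newtons": 30}}

```text
clock: 3.55
tool_pos: [0.6067, -0.1273, 0.0333]
eef_rot: [[0.101, 0.995, 0.005], [0.995, -0.101, -0.002], [-0.002, 0.005, -1.0]]
force: [-1.0, 0.4, 7.5]
finger_gap: 0.0471
```

Call:
{"method": "apply_moves", "body": {"motion": [[[40,0,0,0,0,0,0],[40,0,0,-0.025,0,0,0],[40,0,0,-0.04,0,0,0],[40,0,0,-0.04,0,0,0],[40,0.03,0,-0.02,0,0,0],[40,0.04,0,0,0,0,0],[40,0.04,0,0,0,0,0],[40,0.04,0,0,0,0,0],[40,0,0,0,0,0,0],[40,0,0,0,0,0,0]]]}}

```text
clock: 4.55
tool_pos: [0.62, 0.0235, 0.1559]
eef_rot: [[0.099, 0.995, 0.002], [0.995, -0.099, -0.001], [-0.001, 0.002, -1.0]]
force: [0.2, -0.8, -0.2]
finger_gap: 0.0474
```

```bash
python3 w.py w2 saucer organizer eggcup_center=.14
```

```text
clock 4.55 tcp [0.62   0.0235 0.1559] R [[0.099, 0.995, 0.002], [0.995, -0.099, -0.001], [-0.001, 0.002, -1.0]] gap 0.047432284844993795 F [ 0.2345 -0.7698 -0.212 ]
saucer 0.62 [320. 246.] [ 0.6096 -0.043   0.008 ] tool [-0.0671 -0.0041  0.148 ]
organizer 0.71 [239. 106.] [0.548  0.1047 0.008 ] tool [ 0.0738 -0.08    0.1477]
eggcup_center 0.77 [325. 243.] [0.6199 0.0178 0.14  ] tool [-0.0057  0.0004  0.0159]
```

View pics/w2.png

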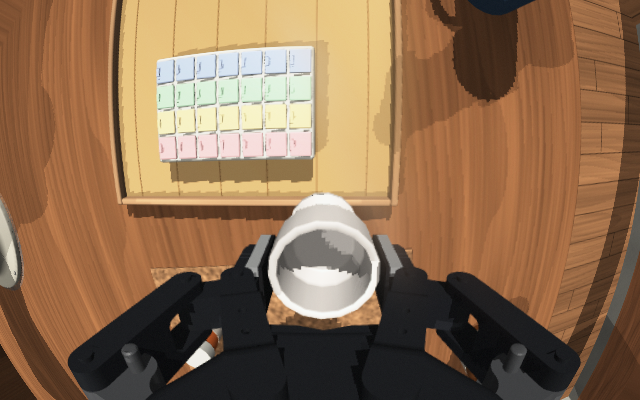

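The egg cup is held upright between the pads, with the organizer ahead at (235,105). Next I move closer to the saucer for a look.

Call:
{"method": "apply_moves", "body": {"motion": [[[40,0.04,-0.016,0,0,0,0],[40,0.04,-0.016,0,0,0,0],[40,0.04,-0.016,0,0,0,0],[40,0.04,-0.016,0,0,0,0],[40,0.03,-0.016,0,0,0,0],[40,0,0,0,0,0,0],[40,0,0,0,0,0,0]]]}}

```text
clock: 5.45
tool_pos: [0.5594, 0.2195, 0.1548]
eef_rot: [[0.101, 0.995, 0.0], [0.995, -0.101, -0.001], [-0.0, 0.0, -1.0]]
force: [-0.6, -0.4, -0.6]
finger_gap: 0.0473
```

```bash
cat > m.py <<'E'
from h import *
import sys
np.set_printoptions(precision=4,suppress=True)
s=arm.read_state();print(s["clock"],np.array(s["tool_pos"]));snap("wrist",sys.argv[1])
for n,z in dict(saucer=.019,organizer=.036).items():
    for r in arm.masks_of("wrist",n)[:2]:
        P=max(cv2.findContours(r["mask"].astype(np.uint8),0,1)[0],key=len)[:,0]
        W=np.array([at_z("wrist",p,z)[:2] for p in P]).astype(np.float32)
        rc=cv2.minAreaRect(W);print(n,r["p"],np.round(r["at"]),np.array(rc[0]),np.array(rc[1]),rc[2],"circle",cv2.minEnclosingCircle(W))
E
python3 w.py w3 saucer organizer; python3 m.py w3b
```

```text
clock 5.45 tcp [0.5594 0.2195 0.1548] R [[0.101, 0.995, 0.0], [0.995, -0.101, -0.001], [-0.0, 0.0, -1.0]] gap 0.04730714620890939 F [-0.6038 -0.3723 -0.5781]
saucer 0.97 [326.  84.] [0.5715 0.3122 0.008 ] tool [0.0935 0.0026 0.1468]
5.6 [0.5599 0.2185 0.1548]
saucer 0.9 [323.  79.] [0.5703 0.3132] [0.0987 0.0967] 39.72947692871094 circle ((0.5705012083053589, 0.3127884566783905), 0.04980703815817833)
organizer 0.61 [322. 319.] [0.5456 0.0915] [0.0466 0.1199] 84.77670288085938 circle ((0.5451109409332275, 0.08494138717651367), 0.060163360089063644)
```

View pics/w3.png

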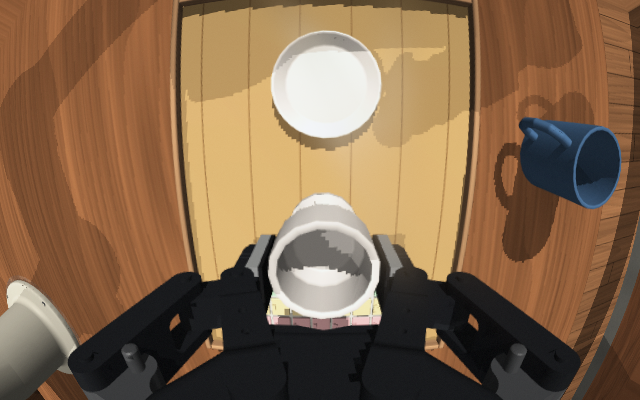

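Saucer centre at (326,84), about (0.571, 0.313). Go above and lower.

Call:
{"method": "apply_moves", "body": {"motion": [[[40,0.035,0.001,0,0,0,0],[40,0.035,0.001,0,0,0,0],[40,0.025,0,0.02,0,0,0],[40,0,0,0.03,0,0,0],[40,0,0,0.03,0,0,0],[40,0,0,0.02,0,0,0],[40,0,0,0.005,0,0,0],[40,0,0,0,0,0,0],[40,0,0,0,0,0,0]]]}}

```text
clock: 6.65
tool_pos: [0.572, 0.3144, 0.0513]
eef_rot: [[0.101, 0.995, 0.002], [0.995, -0.101, 0.001], [0.001, 0.002, -1.0]]
force: [-0.3, -0.1, -1.0]
finger_gap: 0.0473
```

Run:
```python
from h import *
for c in("side","scene"):
    f=snap(c,"p1"+c)
    for n,z in dict(saucer=.008,organizer=.008,eggcup_center=.048).items():
        for r in arm.place_of(c,n)[:1]: print(c,n,r["p"],at_z(c,r["at"],z))
a=[cv2.imread(f"pics/p1{c}.png") for c in("side","scene")]
cv2.imwrite("pics/p1.png",np.hstack([cv2.resize(a[0][60:180,220:370],None,fx=2.5,fy=2.5),cv2.resize(a[1][130:250,390:540],None,fx=2.5,fy=2.5)]))
```

```text
side saucer 0.88 [0.55878071 0.3246471  0.008     ]
side organizer 0.79 [0.54799424 0.11559949 0.008     ]
side eggcup_center 0.88 [0.56374913 0.31560684 0.048     ]
scene saucer 0.78 [0.57165431 0.31304508 0.008     ]
scene organizer 0.8 [0.53380658 0.10797662 0.008     ]
scene eggcup_center 0.66 [0.57333721 0.31347652 0.048     ]
```

View pics/p1.png

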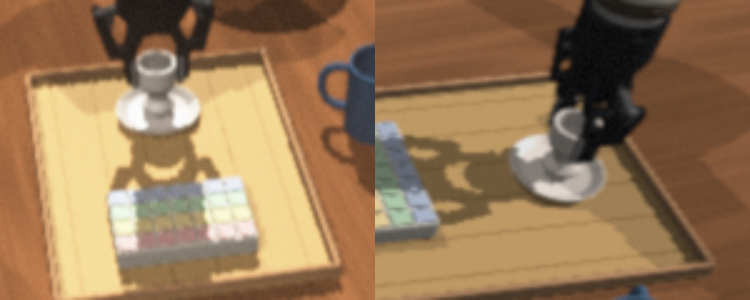

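The cup is centred over the saucer. Lower gently and release.

Call:
{"method": "apply_moves", "body": {"motion": [[[40,0,0,0.004,0,0,0],[40,0,0,0.003,0,0,0],[40,0,0,0,0,0,0],[40,0,0,0,0,0,0]]]}}

```text
clock: 7.45
tool_pos: [0.5708, 0.3145, 0.0434]
eef_rot: [[0.101, 0.995, -0.0], [0.995, -0.101, 0.0], [0.0, -0.0, -1.0]]
force: [-3.2, -0.9, 4.6]
finger_gap: 0.0474
```

Call:
{"method": "apply_moves", "body": {"motion": [[[65,0,0,0,0,0,0],[85,0,0,0,0,0,0],[85,0,0,0,0,0,0],[85,0,0,-0.03,0,0,0],[85,0,0,-0.04,0,0,0],[85,0,0,-0.04,0,0,0],[100,-0.04,-0.005,-0.02,0,0,0],[100,-0.045,-0.005,0,0,0,0],[100,-0.045,-0.005,0,0,0,0],[100,-0.045,-0.005,0,0,0,0]]]}}

```text
clock: 8.45
tool_pos: [0.5326, 0.1408, 0.1728]
eef_rot: [[0.1, 0.995, 0.001], [0.995, -0.1, -0.0], [-0.0, 0.001, -1.0]]
force: [0.2, -0.5, 0.3]
finger_gap: 0.0854
```

Call:
{"method": "apply_moves", "body": {"motion": [[[100,-0.045,-0.005,0,0,0,0],[100,-0.045,-0.005,0,0,0,0],[100,-0.045,-0.005,0,0,0,0],[100,-0.045,-0.005,0,0,0,0],[100,-0.045,-0.005,0,0,0,0],[100,-0.045,-0.004,0,0,0,0],[100,0,0,0,0,0,0],[100,0,0,0,0,0,0]]]}}

```text
clock: 9.25
tool_pos: [0.4768, -0.1241, 0.1726]
eef_rot: [[0.104, 0.995, 0.0], [0.995, -0.104, 0.0], [0.0, -0.0, -1.0]]
force: [-0.4, -0.4, 0.2]
finger_gap: 0.0855
```

```bash
python3 w.py w4 vial_center shaker_center splitter_center spoon_center
python3 - <<'E'
from h import *
f=arm.grab_frame("scene")
for n,z in dict(saucer=.008,organizer=.008,eggcup_center=.043,shaker_center=.031).items():
    for r in arm.place_of("scene",n)[:1]: print(n,r["p"],at_z("scene",r["at"],z))
E
```

```text
clock 9.25 tcp [ 0.4768 -0.1241  0.1726] R [[0.104, 0.995, 0.0], [0.995, -0.104, 0.0], [0.0, -0.0, -1.0]] gap 0.08552581089163223 F [-0.3668 -0.3925  0.1759]
vial_center 0.56 [316. 196.] [ 0.4688 -0.1305  0.039 ] tool [-0.0073 -0.0073  0.1336]
shaker_center 0.88 [402. 260.] [ 0.5499 -0.2106  0.031 ] tool [-0.0786  0.0816  0.1416]
saucer 0.82 [0.57035552 0.31558005 0.008     ]
organizer 0.74 [0.54352057 0.11230897 0.008     ]
eggcup_center 0.56 [0.57233531 0.32279979 0.043     ]
shaker_center 0.81 [ 0.548258   -0.21741815  0.031     ]
```

Call:
{"method": "apply_moves", "body": {"motion": [[[100,-0.009,-0.001,0.04,0,0,0],[100,0,0,0.04,0,0,0],[100,0,0,0.04,0,0,0],[100,0,0,0.032,0,0,0],[100,0,0,0,0,0,0],[25,0,0,0,0,0,0],[25,0,0,0,0,0,0],[25,0,0,0,0,0,0],[25,0,0,0,0,0,0],[25,0,0,0,0,0,0]]], "newtons": 30}}

```text
clock: 10.75
tool_pos: [0.4762, -0.1329, 0.0222]
eef_rot: [[0.101, 0.995, 0.002], [0.995, -0.101, -0.001], [-0.001, 0.002, -1.0]]
force: [-1.0, 0.8, 7.3]
finger_gap: 0.0317
```

Call:
{"method": "apply_moves", "body": {"motion": [[[25,0,0,0,0,0,0],[25,0,0,0,0,0,0],[25,0,0,0,0,0,0]]]}}

```text
clock: 11.05
tool_pos: [0.4762, -0.1329, 0.0222]
eef_rot: [[0.101, 0.995, 0.002], [0.995, -0.101, -0.001], [-0.001, 0.002, -1.0]]
force: [-0.8, 1.3, 6.3]
finger_gap: 0.0318
```

```bash
python3 w.py w5 vial_center
```

```text
clock 11.05 tcp [ 0.4762 -0.1329  0.0222] R [[0.101, 0.995, 0.002], [0.995, -0.101, -0.001], [-0.001, 0.002, -1.0]] gap 0.03184259896168544 F [-0.8395  1.3251  6.3333]
vial_center 0.58 [326. 268.] [ 0.4767 -0.1357  0.039 ] tool [-0.0027  0.0009 -0.0168]
```

View pics/w5.png

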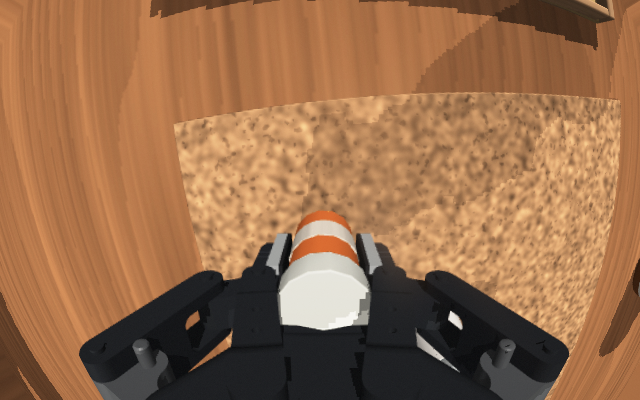

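The vial is held by its body between the pads, upright at (325,270). Carry it to the midpoint.

Call:
{"method": "apply_moves", "body": {"motion": [[[25,0,0,-0.03,0,0,0],[25,0,0,-0.04,0,0,0],[25,0,0,-0.04,0,0,0],[25,0.04,0.006,-0.02,0,0,0],[25,0.045,0.006,0,0,0,0],[25,0.045,0.006,0,0,0,0],[25,0.045,0.006,0,0,0,0],[25,0.045,0.006,0,0,0,0],[25,0.045,0.006,0,0,0,0],[25,0,0,0,0,0,0]]]}}

```text
clock: 12.15
tool_pos: [0.538, 0.1325, 0.151]
eef_rot: [[0.096, 0.995, 0.001], [0.995, -0.096, 0.002], [0.002, 0.001, -1.0]]
force: [-0.8, -1.0, -0.4]
finger_gap: 0.0316
```

```bash
python3 w.py w6 saucer organizer eggcup_center=.043; python3 m.py w6b
```

```text
clock 12.15 tcp [0.538  0.1325 0.151 ] R [[0.096, 0.995, 0.001], [0.995, -0.096, 0.002], [0.002, 0.001, -1.0]] gap 0.03157255432199963 F [-0.8307 -1.0302 -0.3531]
organizer 0.61 [331. 207.] [0.5419 0.105  0.008 ] tool [-0.0272  0.0064  0.143 ]
12.35 [0.5375 0.1269 0.1506]
saucer 0.89 [340.   9.] [0.5684 0.281 ] [0.0343 0.0944] 85.37696075439453 circle ((0.5697857141494751, 0.29805952310562134), 0.04732351750135422)
organizer 0.83 [338. 191.] [0.545  0.1117] [0.0992 0.1469] 84.01333618164062 circle ((0.5450060367584229, 0.10975279659032822), 0.0864134281873703)
```

View pics/w6.png

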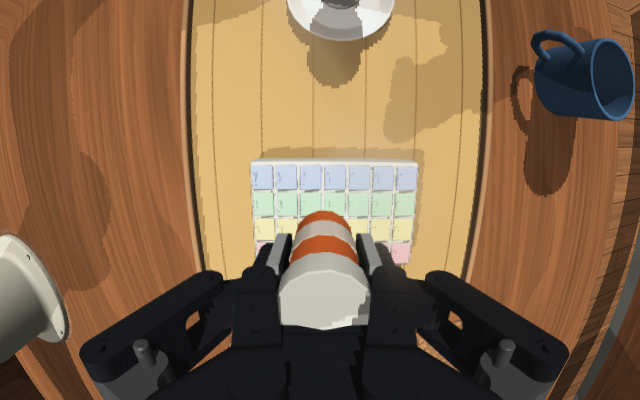

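Saucer (340,9) with the egg cup standing in it, organizer (338,191); organizer centre is about (0.545, 0.111). Move on to the midpoint and lower.

Call:
{"method": "apply_moves", "body": {"motion": [[[25,0.04,0.006,0,0,0,0],[25,0.04,0.006,0,0,0,0],[25,0.006,0.001,0.02,0,0,0],[25,0,0,0.03,0,0,0],[25,0,0,0.03,0,0,0],[25,0,0,0.03,0,0,0],[25,0,0,0.008,0,0,0],[25,0,0,0,0,0,0],[25,0,0,0,0,0,0]]]}}

```text
clock: 13.4
tool_pos: [0.5607, 0.2118, 0.0343]
eef_rot: [[0.102, 0.995, 0.002], [0.995, -0.102, 0.0], [0.001, 0.002, -1.0]]
force: [-0.4, -0.5, 0.2]
finger_gap: 0.0318
```

Call:
{"method": "apply_moves", "body": {"motion": [[[25,0,0,0.004,0,0,0],[25,0,0,0.003,0,0,0],[25,0,0,0,0,0,0],[25,0,0,0,0,0,0]]]}}

```text
clock: 13.8
tool_pos: [0.5603, 0.2122, 0.0269]
eef_rot: [[0.101, 0.995, 0.002], [0.995, -0.101, 0.0], [0.001, 0.002, -1.0]]
force: [-0.0, -0.8, 6.3]
finger_gap: 0.032
```

Call:
{"method": "apply_moves", "body": {"motion": [[[50,0,0,0,0,0,0],[70,0,0,0,0,0,0],[70,0,0,0,0,0,0],[70,0,0,-0.03,0,0,0],[70,0,0,-0.04,0,0,0],[70,0,0,-0.04,0,0,0],[100,0,0,-0.03,0,0,0],[100,-0.045,-0.002,0,0,0,0],[100,-0.045,-0.002,0,0,0,0],[100,-0.045,-0.002,0,0,0,0]]]}}

```text
clock: 14.8
tool_pos: [0.5393, 0.0771, 0.1658]
eef_rot: [[0.1, 0.995, 0.0], [0.995, -0.1, -0.0], [-0.0, 0.0, -1.0]]
force: [1.5, -0.2, 1.4]
finger_gap: 0.0851
```

Call:
{"method": "apply_moves", "body": {"motion": [[[100,-0.045,-0.002,0,0,0,0],[100,-0.045,-0.002,0,0,0,0],[100,-0.045,-0.002,0,0,0,0],[100,-0.045,-0.002,0,0,0,0],[100,-0.045,-0.002,0,0,0,0],[100,-0.045,-0.002,0,0,0,0],[100,-0.045,-0.002,0,0,0,0],[100,-0.045,-0.002,0,0,0,0],[100,-0.009,0,0,0,0,0],[100,0,0,0,0,0,0]]]}}

```text
clock: 15.8
tool_pos: [0.4861, -0.2884, 0.1654]
eef_rot: [[0.104, 0.995, -0.0], [0.995, -0.104, 0.0], [0.0, -0.0, -1.0]]
force: [0.3, 0.2, 0.0]
finger_gap: 0.0853
```

```bash
cat > m2.py <<'E'
from h import *
import sys
np.set_printoptions(precision=4,suppress=True)
s=arm.read_state()
for n,z in ((sys.argv[1],float(sys.argv[2])),):
    arm.grab_frame("wrist")
    for r in arm.masks_of("wrist",n)[:2]:
        P=max(cv2.findContours(r["mask"].astype(np.uint8),0,1)[0],key=len)[:,0]
        W=np.array([at_z("wrist",p,z)[:2] for p in P]).astype(np.float32)
        rc=cv2.minAreaRect(W);b=cv2.boxPoints(rc);e=b[1]-b[0];g=b[2]-b[1];l=e if np.hypot(*e)>np.hypot(*g) else g
        print(n,r["p"],np.round(r["at"]),np.array(rc[0]),np.array(rc[1]),"deg",np.degrees(np.arctan2(l[1],l[0]))%180)
E
python3 w.py w7 splitter_center spoon_center shaker_center; python3 m2.py splitter_center .02
```

```text
clock 15.8 tcp [ 0.4861 -0.2884  0.1654] R [[0.104, 0.995, -0.0], [0.995, -0.104, 0.0], [0.0, -0.0, -1.0]] gap 0.08533308542946515 F [0.3149 0.1861 0.0452]
splitter_center 0.96 [304. 312.] [ 0.4484 -0.4338  0.015 ] tool [-0.1485 -0.0223  0.1503]
splitter_center 0.72 [325. 189.] [ 0.487  -0.2921  0.015 ] tool [-0.0037  0.0013  0.1504]
spoon_center 0.6 [398. 340.] [ 0.5604 -0.4994  0.009 ] tool [-0.2022  0.0958  0.1563]
spoon_center 0.57 [451. 175.] [ 0.6191 -0.2912  0.009 ] tool [0.0109 0.1327 0.1563]
shaker_center 0.87 [383. 102.] [ 0.5472 -0.2129  0.031 ] tool [0.0814 0.053  0.1344]
splitter_center 0.94 [324. 191.] [ 0.4873 -0.2944] [0.043  0.0656] deg 138.45953
splitter_center 0.93 [301. 312.] [ 0.4503 -0.4312] [0.0355 0.0424] deg 169.31342
```

View pics/w7.png

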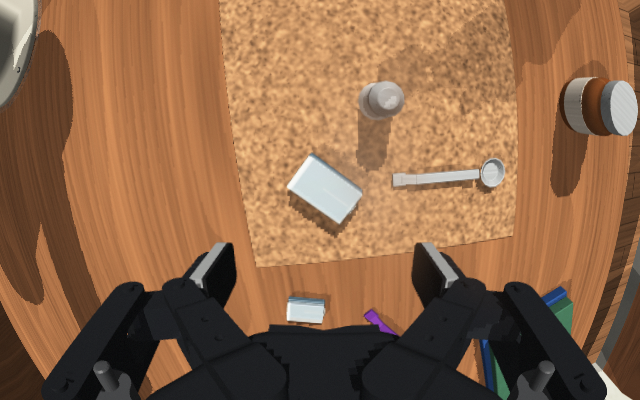

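The larger splitter is at (325,190), long axis 138.5° in the world; the small one at (304,311) is not wanted; the shaker is at (382,100). I turn -54.4° and open only 65 % to stay clear of the shaker.

Call:
{"method": "apply_moves", "body": {"motion": [[[65,-0.005,0.001,0,0,0,-7.8],[65,0,0,0,0,0,-7.8],[65,0,0,0,0,0,-7.8],[65,0,0,0,0,0,-7.8],[65,0,0,0,0,0,-7.8],[65,0,0,0,0,0,-7.8],[65,0,0,0,0,0,-7.8],[65,0,0,0.04,0,0,0],[65,0,0,0.03,0,0,0],[65,0,0,0,0,0,0]]]}}

```text
clock: 17.1
tool_pos: [0.4844, -0.2888, 0.0911]
eef_rot: [[-0.753, 0.658, -0.007], [0.658, 0.753, 0.007], [0.01, 0.0, -1.0]]
force: [-1.3, 0.5, -0.3]
finger_gap: 0.0555
```

```bash
python3 w.py w8 splitter_center shaker_center; python3 m2.py splitter_center .02
```

```text
clock 17.1 tcp [ 0.4844 -0.2888  0.0911] R [[-0.753, 0.658, -0.007], [0.658, 0.753, 0.007], [0.01, 0.0, -1.0]] gap 0.05552102325977765 F [-1.2712  0.4971 -0.2797]
splitter_center 0.74 [318. 211.] [ 0.4886 -0.2995  0.015 ] tool [-0.0109 -0.0053  0.076 ]
splitter_center 0.74 [172. 279.] [ 0.4504 -0.4434  0.015 ] tool [-0.0768 -0.1389  0.0753]
shaker_center 0.86 [457. 206.] [ 0.5524 -0.2167  0.031 ] tool [-0.0044  0.099   0.0601]
splitter_center 0.98 [320. 201.] [ 0.4866 -0.2951] [0.0399 0.069 ] deg 138.0617
splitter_center 0.8 [175. 267.] [ 0.4472 -0.4302] [0.0341 0.0384] deg 170.64258
```

View pics/w8.png

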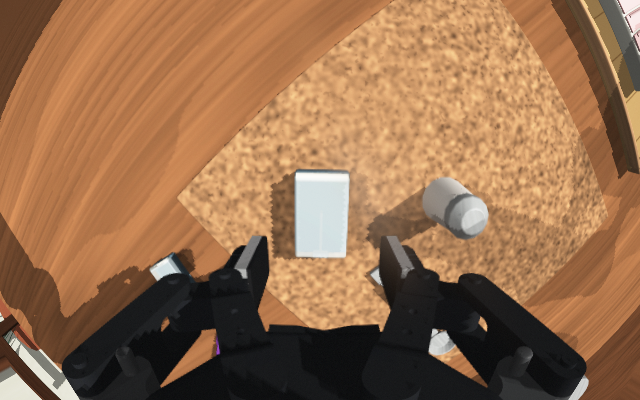

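Splitter at (322,213), aligned between the fingers; shaker at (455,207), about 4 cm off the right finger. Correct, descend, grip.

Call:
{"method": "apply_moves", "body": {"motion": [[[65,-0.005,-0.003,0.03,0,0,0],[65,0,0,0.03,0,0,0],[65,0,0,0.02,0,0,0],[65,0,0,0.006,0,0,0],[65,0,0,0,0,0,0],[30,0,0,0,0,0,0],[30,0,0,0,0,0,0],[30,0,0,0,0,0,0],[30,0,0,0,0,0,0],[30,0,0,0,0,0,0]]], "newtons": 40}}

```text
clock: 18.35
tool_pos: [0.4902, -0.2992, 0.0119]
eef_rot: [[-0.752, 0.659, 0.003], [0.659, 0.752, -0.003], [-0.004, -0.0, -1.0]]
force: [-1.2, -0.3, 6.5]
finger_gap: 0.0387
```

Call:
{"method": "apply_moves", "body": {"motion": [[[30,0,0,0,0,0,0],[30,0,0,-0.03,0,0,0],[30,0,0,-0.04,0,0,0],[30,0,0,-0.04,0,0,0],[30,0,0,-0.04,0,0,0],[30,0,0,0,0,0,0]]]}}

```text
clock: 18.95
tool_pos: [0.4921, -0.3009, 0.1674]
eef_rot: [[-0.752, 0.659, 0.01], [0.659, 0.753, -0.009], [-0.014, -0.001, -1.0]]
force: [1.2, -0.2, -0.2]
finger_gap: 0.039
```

```bash
python3 w.py w9 splitter_center=.16
```

```text
clock 18.95 tcp [ 0.4921 -0.3009  0.1674] R [[-0.752, 0.659, 0.01], [0.659, 0.753, -0.009], [-0.014, -0.001, -1.0]] gap 0.038995076099668 F [ 1.2408 -0.246  -0.177 ]
splitter_center 0.94 [204. 231.] [ 0.4409 -0.3409  0.16  ] tool [ 0.0123 -0.0639  0.0073]
splitter_center 0.62 [322. 245.] [ 0.4868 -0.2987  0.16  ] tool [ 0.0056 -0.0018  0.0074]
```

View pics/w9.png

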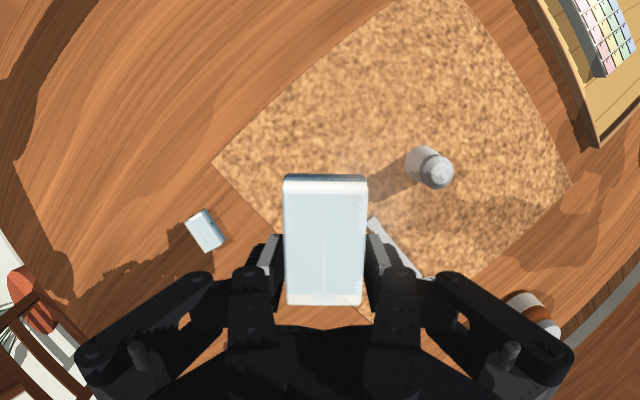

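The splitter is held, centred about 5 mm ahead of the TCP. Turn back and carry it.

Call:
{"method": "apply_moves", "body": {"motion": [[[30,0,0,0,0,0,7.8],[30,0,0,0,0,0,7.8],[30,0,0,0,0,0,7.8],[30,0,0,0,0,0,7.8],[30,0,0,0,0,0,7.8],[30,0,0,0,0,0,7.8],[30,0,0,0,0,0,7.8],[30,0.04,0.007,0,0,0,0],[30,0.045,0.007,0,0,0,0],[30,0.045,0.007,0,0,0,0]]]}}

```text
clock: 20.05
tool_pos: [0.5216, -0.1688, 0.1573]
eef_rot: [[0.103, 0.995, -0.004], [0.995, -0.103, 0.002], [0.002, -0.004, -1.0]]
force: [0.2, 0.4, -0.1]
finger_gap: 0.0387
```

Call:
{"method": "apply_moves", "body": {"motion": [[[30,0.045,0.007,0,0,0,0],[30,0.045,0.007,0,0,0,0],[30,0.045,0.007,0,0,0,0],[30,0.045,0.007,0,0,0,0],[30,0.045,0.007,0,0,0,0],[30,0.045,0.007,0,0,0,0],[30,0.045,0.007,0,0,0,0],[30,0,0,0,0,0,0],[30,0,0,0,0,0,0]]]}}

```text
clock: 20.95
tool_pos: [0.602, 0.1385, 0.1573]
eef_rot: [[0.099, 0.995, -0.004], [0.995, -0.099, -0.001], [-0.001, -0.004, -1.0]]
force: [-0.7, -0.2, -1.1]
finger_gap: 0.039
```

```bash
python3 w.py w10 vial_center=.044 eggcup_center=.043 splitter_center=.16; python3 m.py w10b
```

```text
clock 20.95 tcp [0.602  0.1385 0.1573] R [[0.099, 0.995, -0.004], [0.995, -0.099, -0.001], [-0.001, -0.004, -1.0]] gap 0.03904928651802499 F [-0.7248 -0.1542 -1.1061]
vial_center 0.7 [247. 111.] [0.5454 0.2132 0.044 ] tool [ 0.0688 -0.0632  0.1135]
splitter_center 0.61 [324. 243.] [0.6035 0.1395 0.16  ] tool [ 0.0011  0.0014 -0.0027]
21.15 [0.6029 0.1364 0.159 ]
saucer 0.63 [266.  23.] [0.5674 0.2928] [0.0552 0.0994] 79.64456176757812 circle ((0.5711527466773987, 0.3135392963886261), 0.050138965249061584)
organizer 0.6 [234. 210.] [0.5455 0.1126] [0.1013 0.1463] 83.6241455078125 circle ((0.5460281372070312, 0.11355970799922943), 0.08682654052972794)
```

View pics/w10.png

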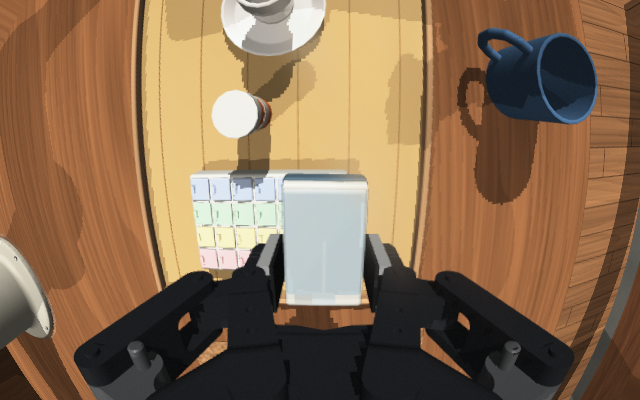

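The vial stands at (240,113), the saucer with the cup is at (270,20), and the splitter is held straight. Move on and lower.

Call:
{"method": "apply_moves", "body": {"motion": [[[30,0.033,0.01,0,0,0,0],[30,0.032,0.009,0,0,0,0],[30,0,0,0.02,0,0,0],[30,0,0,0.035,0,0,0],[30,0,0,0.035,0,0,0],[30,0,0,0.03,0,0,0],[30,0,0,0.014,0,0,0],[30,0,0,0,0,0,0],[30,0,0,0,0,0,0]]]}}

```text
clock: 22.2
tool_pos: [0.63, 0.2004, 0.0272]
eef_rot: [[0.102, 0.995, 0.002], [0.995, -0.102, 0.0], [0.001, 0.002, -1.0]]
force: [0.7, 0.6, 0.3]
finger_gap: 0.0392
```

```bash
cat > g.py <<'E'
from h import *
import sys
np.set_printoptions(precision=4,suppress=True)
for c in("side","scene"):
    snap(c,sys.argv[1]+c)
    for n,z in dict(saucer=.008,organizer=.008,eggcup_center=.043,vial_center=.044,splitter_center=.02,spoon_center=.014,shaker_center=.031).items():
        for r in arm.place_of(c,n)[:2]: print(c,n,round(r["p"],2),at_z(c,r["at"],z)[:2])
a=[cv2.imread(f"pics/{sys.argv[1]}{c}.png") for c in("side","scene")]
cv2.imwrite(f"pics/{sys.argv[1]}.png",np.hstack([cv2.resize(a[0][70:190,220:370],None,fx=2.6,fy=2.6),cv2.resize(a[1][140:260,340:530],None,fx=2.1,fy=2.6)]))
E
python3 g.py g1; python3 -c "from h import *;print(arm.read_state()['tool_pos'],arm.read_state()['force'])"
```

```text
side saucer 0.64 [0.5559 0.3033]
side organizer 0.91 [0.5374 0.1137]
side eggcup_center 0.83 [0.5652 0.3198]
side vial_center 0.82 [0.5475 0.22  ]
side splitter_center 0.84 [ 0.4429 -0.4357]
side splitter_center 0.59 [0.6314 0.2225]
side spoon_center 0.9 [ 0.6187 -0.291 ]
side shaker_center 0.83 [ 0.5471 -0.2131]
scene saucer 0.78 [0.5798 0.3212]
scene organizer 0.89 [0.5328 0.1055]
scene eggcup_center 0.55 [0.5744 0.3126]
scene vial_center 0.49 [0.5511 0.202 ]
scene splitter_center 0.58 [0.6231 0.2022]
scene splitter_center 0.51 [ 0.4578 -0.4313]
scene spoon_center 0.83 [ 0.575 -0.499]
scene spoon_center 0.54 [ 0.6334 -0.291 ]
scene shaker_center 0.71 [ 0.5399 -0.2072]
[0.62884696 0.20051422 0.02563398] [-0.32021398  0.41374918 -0.8691162 ]
```

View pics/g1.png

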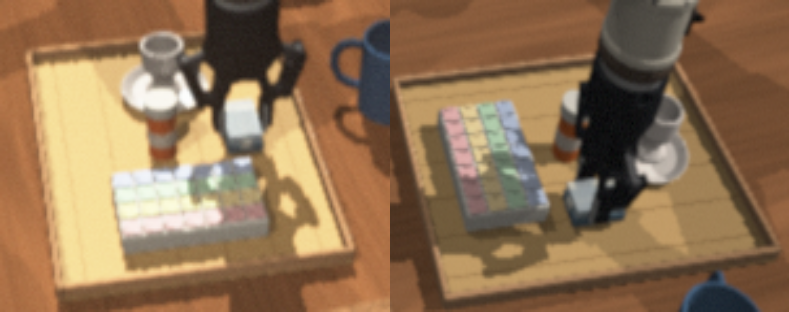

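Call:
{"method": "apply_moves", "body": {"motion": [[[30,0,-0.003,0.004,0,0,0],[30,0,0,0.003,0,0,0],[30,0,0,0.002,0,0,0],[30,0,0,0,0,0,0],[30,0,0,0,0,0,0]]]}}

```text
clock: 23.5
tool_pos: [0.6257, 0.2009, 0.017]
eef_rot: [[0.101, 0.995, -0.001], [0.995, -0.101, -0.0], [-0.0, -0.001, -1.0]]
force: [-3.2, 0.1, 4.8]
finger_gap: 0.0391
```

Call:
{"method": "apply_moves", "body": {"motion": [[[58,0,0,0,0,0,0],[58,0,0,0,0,0,0],[58,0,0,0,0,0,0],[58,0,0,-0.02,0,0,0],[58,0,0,-0.04,0,0,0],[58,0,0,-0.04,0,0,0],[58,0,0,-0.04,0,0,0],[50,-0.045,0.004,0,0,0,0],[50,-0.045,0.004,0,0,0,0],[50,-0.045,0.004,0,0,0,0]]]}}

```text
clock: 24.5
tool_pos: [0.6242, 0.0641, 0.1571]
eef_rot: [[0.1, 0.995, 0.001], [0.995, -0.1, -0.0], [-0.0, 0.001, -1.0]]
force: [0.2, -0.8, -0.6]
finger_gap: 0.0426
```

Call:
{"method": "apply_moves", "body": {"motion": [[[50,-0.045,0.004,0,0,0,0],[50,-0.045,0.004,0,0,0,0],[50,-0.045,0.004,0,0,0,0],[50,-0.045,0.004,0,0,0,0],[50,-0.045,0.004,0,0,0,0],[50,-0.045,0.004,0,0,0,0],[50,-0.045,0.004,0,0,0,0],[50,-0.04,0.003,0,0,0,0],[50,0,0,0,0,0,0],[50,0,0,0,0,0,0]]]}}

```text
clock: 25.5
tool_pos: [0.6188, -0.2917, 0.1562]
eef_rot: [[0.103, 0.995, -0.0], [0.995, -0.103, 0.001], [0.001, -0.0, -1.0]]
force: [0.4, -0.0, -0.3]
finger_gap: 0.0428
```

```bash
python3 w.py w11 spoon_center shaker_center; python3 m2.py spoon_center .012; python3 g.py g2
```

```text
clock 25.5 tcp [ 0.6188 -0.2917  0.1562] R [[0.103, 0.995, -0.0], [0.995, -0.103, 0.001], [0.001, -0.0, -1.0]] gap 0.042771058874960854 F [ 0.4166 -0.0164 -0.2833]
spoon_center 0.58 [322. 185.] [ 0.6175 -0.2912  0.009 ] tool [ 0.0002 -0.0013  0.1472]
shaker_center 0.56 [232. 112.] [ 0.5459 -0.212   0.031 ] tool [ 0.0717 -0.0807  0.1253]
spoon_center 0.6 [343. 186.] [ 0.6034 -0.2935] [0.015  0.0947] deg 179.90823
side organizer 0.83 [0.5453 0.1139]
side eggcup_center 0.81 [0.5673 0.3162]
side vial_center 0.57 [0.5495 0.2167]
side splitter_center 0.74 [0.6255 0.2096]
side splitter_center 0.57 [ 0.4444 -0.4401]
side spoon_center 0.78 [ 0.565  -0.5055]
side spoon_center 0.65 [ 0.627  -0.2945]
side shaker_center 0.73 [ 0.551  -0.2136]
side shaker_center 0.33 [ 0.6076 -0.2984]
scene saucer 0.94 [0.562  0.3258]
scene organizer 0.73 [0.5477 0.0977]
scene eggcup_center 0.79 [0.5758 0.3152]
scene vial_center 0.7 [0.5491 0.2001]
scene splitter_center 0.68 [0.6251 0.2089]
scene splitter_center 0.62 [ 0.4601 -0.4401]
scene spoon_center 0.84 [ 0.6302 -0.2995]
scene spoon_center 0.78 [ 0.5676 -0.501 ]
scene shaker_center 0.75 [ 0.5317 -0.2089]
scene shaker_center 0.27 [0.5889 0.2981]
```

View pics/w11.png

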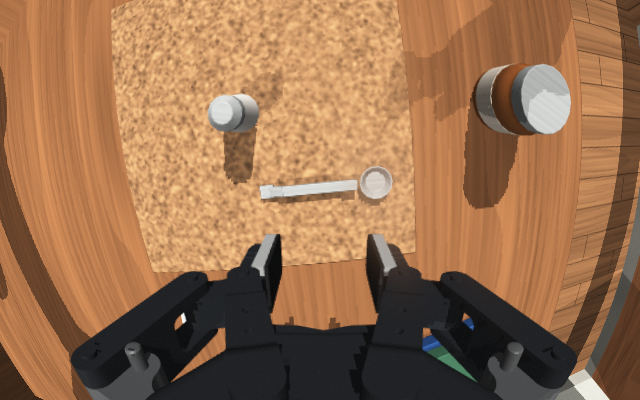

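Wrist view: the steel spoon has its handle end at (262,192) and bowl at (376,182), shaker at (232,112). The viewer's limit is reached, so from here I work by numbers. I compute the spoon's axis.

Run:
```python
from h import *
a=at_z("wrist",(262,192),.012);b=at_z("wrist",(357,185),.012);c=at_z("wrist",(376,182.5),.010)
print(a,b,c,np.degrees(np.arctan2(*(c-a)[1::-1])),np.degrees(np.arctan2(*(b-a)[1::-1])))
m=[r["mask"] for r in arm.masks_of("wrist","spoon_center")][0]
P=np.argwhere(m)[:,::-1];W=np.array([at_z("wrist",p,.012)[:2] for p in P]);C=W-W.mean(0)
v=np.linalg.svd(C,full_matrices=0)[2][0];print(W.mean(0),W.min(0),W.max(0),np.degrees(np.arctan2(v[1],v[0])))
```

```text
[ 0.55849843 -0.29269296  0.012     ] [ 0.65051382 -0.29516816  0.012     ] [ 0.6693346  -0.29498975  0.01      ] -1.1871334021375892 -1.5408722302368993Traceback (most recent call last):
  File "<stdin>", line 5, in <module>
  File "h.py", line 13, in at_z
    o,d=ray(cam,px);return o+d*(z-o[2])/d[2]
        ~~~^^^^^^^^
  File "h.py", line 6, in ray
    s=arm.read_state();d=np.array([(px[0]-K[0,2])/K[0,0],(px[1]-K[1,2])/K[1,1]])
ValueError: time passes only in moves, steps and waits
```

Call:
{"method": "apply_moves", "body": {"motion": [[[40,0,0,0,0,0,8.54],[40,0,0,0,0,0,8.54],[40,0,0,0,0,0,8.54],[40,0,0,0,0,0,8.54],[40,0,0,0,0,0,8.54],[40,0,0,0,0,0,8.54],[40,0,0,0,0,0,8.54],[40,0,0,0,0,0,8.54],[40,0,0,0,0,0,8.54],[40,0,0,0,0,0,8.54]]]}}

```text
clock: 27.6
tool_pos: [0.6191, -0.291, 0.1567]
eef_rot: [[1.0, -0.027, -0.0], [-0.027, -1.0, 0.0], [-0.0, -0.0, -1.0]]
force: [-0.8, 0.1, 0.1]
finger_gap: 0.034
```

Call:
{"method": "apply_moves", "body": {"motion": [[[40,0,0,0.04,0,0,0],[40,0,0,0.03,0,0,0],[40,0,0,0,0,0,0],[40,0,0,0,0,0,0]]]}}

```text
clock: 28.0
tool_pos: [0.6191, -0.2909, 0.0868]
eef_rot: [[1.0, -0.021, -0.001], [-0.021, -1.0, 0.0], [-0.001, -0.0, -1.0]]
force: [0.2, -0.2, 0.6]
finger_gap: 0.0337
```

```bash
python3 w.py w12 spoon_center; python3 m2.py spoon_center .012;python3 - <<'E'
from h import *
# handle centre line in tool coords from bright, low-saturation pixels of the mask
f=arm.grab_frame("wrist");m=arm.masks_of("wrist","spoon_center")[0]["mask"]
ys,xs=np.nonzero(m);print(xs.min(),xs.max(),ys.min(),ys.max())
s=arm.read_state();R=np.array(s["eef_rot"])
for y in range(ys.min()+4,ys.max(),max(1,(ys.max()-ys.min())//8)):
    x=xs[ys==y].mean();p=at_z("wrist",(x,y),.012);print(y,round(x,1),(xs[ys==y]).size,np.round(R.T@(p-s["tool_pos"]),4)[:2])
E
```

```text
clock 28.0 tcp [ 0.6191 -0.2909  0.0868] R [[1.0, -0.021, -0.001], [-0.021, -1.0, 0.0], [-0.001, -0.0, -1.0]] gap 0.03372520001266187 F [ 0.1797 -0.2294  0.6091]
spoon_center 0.8 [327. 201.] [ 0.6232 -0.2957  0.009 ] tool [0.0043 0.0047 0.0778]
spoon_center 0.7 [544. 253.] [ 0.5647 -0.508   0.009 ] tool [-0.0498  0.2182  0.0778]
spoon_center 0.56 [325. 161.] [ 0.6214 -0.2905] [0.0314 0.1265] deg 174.34944
spoon_center 0.56 [545. 248.] [ 0.5641 -0.5019] [0.0319 0.1279] deg 126.69289
302 348 118 279
122 325.0 27 [0.0609 0.0018]
142 325.5 46 [0.0467 0.0022]
162 323.5 14 [0.0323 0.0007]
182 325.0 15 [0.0176 0.0018]
202 326.0 15 [0.0025 0.0026]
222 327.0 15 [-0.0132  0.0033]
242 326.5 14 [-0.0297  0.003 ]
262 327.0 15 [-0.0471  0.0034]
```

Call:
{"method": "apply_moves", "body": {"motion": [[[40,0.004,0.002,0.03,0,0,0],[40,0,0,0.03,0,0,0],[40,0,0,0.015,0,0,0],[40,0,0,0.007,0,0,0],[40,0,0,0,0,0,0],[0,0,0,0,0,0,0],[0,0,0,0,0,0,0],[0,0,0,0,0,0,0],[0,0,0,0,0,0,0],[0,0,0,0,0,0,0]]], "newtons": 40}}

```text
clock: 29.3
tool_pos: [0.6244, -0.2939, 0.0068]
eef_rot: [[1.0, -0.021, 0.003], [-0.021, -1.0, -0.002], [0.003, 0.002, -1.0]]
force: [0.3, 0.0, 5.3]
finger_gap: 0.0086
```

Gripped. I lift it and check that the spoon comes along.

Call:
{"method": "apply_moves", "body": {"motion": [[[0,0,0,0,0,0,0],[0,0,0,-0.02,0,0,0],[0,0,0,-0.04,0,0,0],[0,0,0,-0.04,0,0,0],[0,0,0,-0.04,0,0,0],[0,0,0,0,0,0,0],[0,0,0,0,0,0,0]]]}}

```text
clock: 30.0
tool_pos: [0.6237, -0.2935, 0.1462]
eef_rot: [[1.0, -0.021, 0.002], [-0.021, -1.0, -0.002], [0.002, 0.002, -1.0]]
force: [0.4, 0.1, -1.4]
finger_gap: 0.0086
```

```bash
cat > sp.py <<'E'
from h import *
import sys
f=arm.grab_frame("wrist");m=arm.masks_of("wrist","spoon_center")
s=arm.read_state();R=np.array(s["eef_rot"]);print(s["tool_pos"],s["finger_gap"])
for r in m[:2]:
    ys,xs=np.nonzero(r["mask"]);print(r["p"],xs.min(),xs.max(),ys.min(),ys.max())
    for y in range(ys.min()+4,ys.max(),max(1,(ys.max()-ys.min())//6)):
        x=xs[ys==y].mean();p=at_z("wrist",(x,y),s["tool_pos"][2]+float(sys.argv[1]));print(y,round(x,1),(xs[ys==y]).size,np.round(R.T@(p-s["tool_pos"]),4)[:2])
E
python3 sp.py .006
```

```text
[ 0.622137   -0.29241826  0.14278773] 0.008413056383800717
0.65 288 357 128 330
132 322.5 36 [0.0586 0.0004]
165 323.0 69 [0.0438 0.0006]
198 324.0 9 [0.0285 0.0011]
231 323.5 22 [0.0122 0.0008]
264 324.5 18 [-0.0055  0.0013]
297 323.5 20 [-0.0253  0.0008]
0.65 466 550 198 274
202 543.0 15 [0.0261 0.1229]
214 540.5 20 [0.0191 0.1226]
226 524.5 12 [0.0123 0.112 ]
238 511.5 14 [0.0056 0.1042]
250 498.5 14 [-0.0012  0.0968]
262 480.0 21 [-0.0077  0.086 ]
```

Spoon held level and aligned. Turn back and carry it to about (0.4765, 0.323).

Call:
{"method": "apply_moves", "body": {"motion": [[[0,0,0,0,0,0,-8.54],[0,0,0,0,0,0,-8.54],[0,0,0,0,0,0,-8.54],[0,0,0,0,0,0,-8.54],[0,0,0,0,0,0,-8.54],[0,0,0,0,0,0,-8.54],[0,0,0,0,0,0,-8.54],[0,0,0,0,0,0,-8.54],[0,0,0,0,0,0,-8.54],[0,0,0,0,0,0,-8.54]]]}}

```text
clock: 31.1
tool_pos: [0.6219, -0.2922, 0.1419]
eef_rot: [[0.095, 0.995, -0.004], [0.995, -0.095, 0.003], [0.002, -0.004, -1.0]]
force: [-0.3, 0.3, -0.1]
finger_gap: 0.0086
```

Call:
{"method": "apply_moves", "body": {"motion": [[[0,0.043,-0.015,0,0,0,0],[0,0.043,-0.015,0,0,0,0],[0,0.043,-0.015,0,0,0,0],[0,0.043,-0.015,0,0,0,0],[0,0.043,-0.015,0,0,0,0],[0,0.043,-0.015,0,0,0,0],[0,0.043,-0.015,0,0,0,0],[0,0.043,-0.015,0,0,0,0],[0,0.043,-0.015,0,0,0,0],[0,0.043,-0.015,0,0,0,0]]]}}

```text
clock: 32.1
tool_pos: [0.5152, 0.1514, 0.1427]
eef_rot: [[0.101, 0.995, -0.004], [0.995, -0.101, -0.0], [-0.001, -0.004, -1.0]]
force: [0.7, -0.3, 0.1]
finger_gap: 0.0085
```

Call:
{"method": "apply_moves", "body": {"motion": [[[0,0.043,-0.015,0,0,0,0],[0,0.043,-0.015,0,0,0,0],[0,0.043,-0.015,0,0,0,0],[0,0,0,0,0,0,0],[0,0,0,0,0,0,0]]]}}

```text
clock: 32.6
tool_pos: [0.4841, 0.283, 0.1428]
eef_rot: [[0.099, 0.995, -0.003], [0.995, -0.099, -0.002], [-0.002, -0.003, -1.0]]
force: [0.3, -1.2, -0.3]
finger_gap: 0.0087
```

```bash
python3 w.py w13 saucer vial_center=.044 spoon_center=.15; python3 m.py w13b; python3 sp.py .006
```

```text
clock 32.6 tcp [0.4841 0.283  0.1428] R [[0.099, 0.995, -0.003], [0.995, -0.099, -0.002], [-0.002, -0.003, -1.0]] gap 0.008742961665751512 F [ 0.2879 -1.2232 -0.3148]
vial_center 0.74 [400. 262.] [0.5473 0.2132 0.044 ] tool [-0.063   0.0701  0.0987]
spoon_center 0.91 [324. 259.] [0.4854 0.2782 0.15  ] tool [-0.0047  0.0018 -0.0072]
spoon_center 0.52 [401. 264.] [0.524  0.2705 0.15  ] tool [-0.0085  0.041  -0.0073]
32.8 [0.4858 0.2814 0.1441]
saucer 0.85 [391. 140.] [0.569  0.3142] [0.0978 0.0931] 75.31706237792969 circle ((0.5708640813827515, 0.3130589723587036), 0.04991239681839943)
organizer 0.57 [424. 320.] [0.5823 0.1349] [0.0108 0.0326] 46.09636688232422 circle ((0.5816382765769958, 0.13414329290390015), 0.016763700172305107)
[0.48588519 0.28212326 0.14470097] 0.008567649479824201
0.88 289 358 128 329
132 323.0 33 [ 0.0579 -0.0004]
165 323.0 69 [ 0.0431 -0.0004]
198 323.0 7 [ 0.0278 -0.0004]
231 323.0 21 [ 0.0116 -0.0005]
264 324.0 17 [-0.0061  0.    ]
297 324.5 18 [-0.0259  0.0003]
```

Call:
{"method": "apply_moves", "body": {"motion": [[[0,0.02,-0.007,0,0,0,0],[0,0.02,-0.006,0,0,0,0],[0,0,0,0.03,0,0,0],[0,0,0,0.04,0,0,0],[0,0,0,0.04,0,0,0],[0,0,0,0.01,0,0,0],[0,0,0,0,0,0,0],[0,0,0,0,0,0,0]]]}}

```text
clock: 33.85
tool_pos: [0.4783, 0.3244, 0.0267]
eef_rot: [[0.101, 0.995, 0.003], [0.995, -0.101, 0.001], [0.001, 0.003, -1.0]]
force: [0.2, -0.6, 0.5]
finger_gap: 0.0086
```

Call:
{"method": "apply_moves", "body": {"motion": [[[0,0,0,0.006,0,0,0],[0,0,0,0.005,0,0,0],[0,0,0,0,0,0,0],[0,0,0,0,0,0,0],[0,0,0,0,0,0,0]]]}}

```text
clock: 34.35
tool_pos: [0.4769, 0.3239, 0.0139]
eef_rot: [[0.101, 0.995, 0.0], [0.995, -0.101, 0.0], [0.0, 0.0, -1.0]]
force: [0.0, 0.1, -0.6]
finger_gap: 0.0084
```

Call:
{"method": "apply_moves", "body": {"motion": [[[0,0,0,0.002,0,0,0],[0,0,0,0,0,0,0],[0,0,0,0,0,0,0]]]}}

```text
clock: 34.65
tool_pos: [0.4769, 0.324, 0.0118]
eef_rot: [[0.101, 0.995, 0.0], [0.995, -0.101, 0.0], [0.0, 0.0, -1.0]]
force: [0.4, 0.7, 0.6]
finger_gap: 0.0083
```

Call:
{"method": "apply_moves", "body": {"motion": [[[25,0,0,0.001,0,0,0],[25,0,0,0,0,0,0],[25,0,0,0,0,0,0],[25,0,0,-0.02,0,0,0],[40,0,0,-0.04,0,0,0],[60,0,0,-0.04,0,0,0],[80,0,0,-0.04,0,0,0],[80,0,0,-0.02,0,0,0],[80,-0.02,0.02,0,0,0,0],[80,0,0,0,0,0,0]]]}}

```text
clock: 35.65
tool_pos: [0.4966, 0.3005, 0.1719]
eef_rot: [[0.103, 0.995, 0.003], [0.995, -0.103, -0.0], [0.0, 0.003, -1.0]]
force: [-0.4, 0.2, -0.7]
finger_gap: 0.0682
```

Call:
{"method": "apply_moves", "body": {"motion": [[[80,-0.04,0.025,0,0,0,0],[80,-0.04,0.025,0,0,0,0],[80,0,0,0,0,0,0],[80,0,0,0,0,0,0]]]}}

```text
clock: 36.05
tool_pos: [0.536, 0.2169, 0.1701]
eef_rot: [[0.103, 0.995, -0.001], [0.995, -0.103, 0.0], [0.0, -0.002, -1.0]]
force: [-0.1, 0.9, -0.0]
finger_gap: 0.0685
```

```bash
python3 w.py w14 vial_center=.044 eggcup_center=.043 splitter_center=.02 spoon_center=.014; python3 m2.py splitter_center .03;  python3 m2.py spoon_center .017; python3 m2.py vial_center .08; python3 m2.py eggcup_center .073; python3 g.py g3 | grep -v "organ\|saucer"
```

```text
clock 36.05 tcp [0.536  0.2169 0.1701] R [[0.103, 0.995, -0.001], [0.995, -0.103, 0.0], [0.0, -0.002, -1.0]] gap 0.06853905289296908 F [-0.1136  0.886  -0.0429]
eggcup_center 0.58 [351.  74.] [0.5685 0.3175 0.043 ] tool [0.1034 0.0221 0.1271]
splitter_center 0.55 [416. 184.] [0.6265 0.2085 0.02  ] tool [0.001  0.0911 0.15  ]
spoon_center 0.8 [250.  86.] [0.4739 0.3208 0.014 ] tool [ 0.0969 -0.0723  0.1562]
splitter_center 0.57 [415. 187.] [0.6237 0.2077] [0.0657 0.0441] deg 83.35247
spoon_center 0.61 [250.  68.] [0.4756 0.302 ] [0.095  0.0133] deg 85.59248
vial_center 0.57 [337. 200.] [0.5442 0.2177] [0.0448 0.0349] deg 84.30282
eggcup_center 0.97 [353.  70.] [0.5703 0.3155] [0.0479 0.0464] deg 84.05152
eggcup_center 0.73 [249.  71.] [0.4873 0.2986] [0.0766 0.0115] deg 86.91645
side eggcup_center 0.66 [0.5655 0.3081]
side vial_center 0.68 [0.5495 0.219 ]
side splitter_center 0.83 [ 0.4457 -0.4432]
side splitter_center 0.8 [0.6273 0.2076]
side spoon_center 0.79 [ 0.5605 -0.505 ]
side spoon_center 0.51 [0.4825 0.3269]
side shaker_center 0.75 [ 0.5454 -0.2176]
scene eggcup_center 0.9 [0.5676 0.313 ]
scene vial_center 0.87 [0.547 0.21 ]
scene splitter_center 0.64 [0.6239 0.2026]
scene spoon_center 0.69 [ 0.5707 -0.4919]
scene shaker_center 0.61 [ 0.5433 -0.2107]
```

Egg cup, splitter and spoon are in place. The vial reads about 12 mm short of the saucer's level (x≈0.548 against 0.560), so I regrip it and slide it back.

Call:
{"method": "apply_moves", "body": {"motion": [[[65,-0.002,0.012,0,0,0,0],[65,0,0,0.03,0,0,0],[65,0,0,0.03,0,0,0],[65,0,0,0.03,0,0,0],[65,0,0,0.03,0,0,0],[65,0,0,0.02,0,0,0],[65,0,0,0,0,0,0],[65,0,0,0,0,0,0]]]}}

```text
clock: 38.3
tool_pos: [0.5487, 0.2139, 0.031]
eef_rot: [[0.101, 0.995, 0.0], [0.995, -0.101, 0.0], [0.0, 0.0, -1.0]]
force: [-0.6, -0.6, 0.0]
finger_gap: 0.0557
```

Call:
{"method": "apply_moves", "body": {"motion": [[[25,0,0,0,0,0,0],[25,0,0,0,0,0,0],[25,0,0,0,0,0,0],[25,0,0,0,0,0,0],[25,0,0,0,0,0,0],[25,0,0,0,0,0,0],[25,0,0,0,0,0,0]]], "newtons": 25}}

```text
clock: 39.0
tool_pos: [0.5495, 0.2144, 0.0325]
eef_rot: [[0.101, 0.995, 0.003], [0.995, -0.101, 0.0], [0.001, 0.003, -1.0]]
force: [-0.9, -0.9, 6.9]
finger_gap: 0.0351
```

```bash
python3 w.py w15 vial_center=.044
```

```text
clock 39.0 tcp [0.5495 0.2144 0.0325] R [[0.101, 0.995, 0.003], [0.995, -0.101, 0.0], [0.001, 0.003, -1.0]] gap 0.03505500571841741 F [-0.8563 -0.911   6.8633]
vial_center 0.64 [324. 262.] [0.5494 0.212  0.044 ] tool [-0.0023  0.0001 -0.0115]
```

Call:
{"method": "apply_moves", "body": {"motion": [[[25,0,0,-0.003,0,0,0],[25,0,0.006,0,0,0,0],[25,0,0.005,0,0,0,0],[25,0,0,0,0,0,0],[25,0,0,0.003,0,0,0],[25,0,0,0,0,0,0],[25,0,0,0,0,0,0]]]}}

```text
clock: 39.8
tool_pos: [0.5597, 0.2131, 0.0324]
eef_rot: [[0.101, 0.995, 0.001], [0.995, -0.101, -0.0], [0.0, 0.001, -1.0]]
force: [-3.7, -0.8, 11.0]
finger_gap: 0.0349
```

Call:
{"method": "apply_moves", "body": {"motion": [[[45,0,0,0,0,0,0],[50,0,0,0,0,0,0],[54,0,0,0,0,0,0],[54,0,0,0,0,0,0],[54,0,0,0,0,0,0],[54,0,0,0,0,0,0]]]}}

```text
clock: 40.4
tool_pos: [0.5588, 0.213, 0.0305]
eef_rot: [[0.101, 0.995, -0.0], [0.995, -0.101, -0.0], [-0.0, -0.0, -1.0]]
force: [-0.3, -0.6, 0.3]
finger_gap: 0.0463
```

```bash
python3 w.py w16 vial_center=.044;python3 g.py g4|grep "vial\|splitter\|egg"
```

```text
clock 40.4 tcp [0.5588 0.213  0.0305] R [[0.101, 0.995, -0.0], [0.995, -0.101, -0.0], [-0.0, -0.0, -1.0]] gap 0.046274495630740924 F [-0.2883 -0.5562  0.3384]
vial_center 0.86 [323. 263.] [0.5585 0.2115 0.044 ] tool [-0.0015 -0.0002 -0.0135]
side vial_center 0.65 [0.5635 0.2117]
side splitter_center 0.88 [ 0.4464 -0.4409]
side splitter_center 0.86 [0.6227 0.1941]
scene eggcup_center 0.78 [0.5734 0.3146]
scene eggcup_center 0.54 [0.6474 0.1903]
scene vial_center 0.59 [0.5653 0.2016]
scene splitter_center 0.83 [0.6215 0.2179]
scene splitter_center 0.61 [ 0.4511 -0.4331]
```

Call:
{"method": "apply_moves", "body": {"motion": [[[54,0,0,-0.01,0,0,0],[54,0,0,-0.03,0,0,0],[54,0,0,-0.04,0,0,0],[54,0,0,-0.04,0,0,0],[54,0,0,-0.04,0,0,0],[54,0,0,0,0,0,0],[54,0,0,0,0,0,0],[54,0,0,0,0,0,0]]]}}

```text
clock: 42.1
tool_pos: [0.558, 0.2128, 0.1895]
eef_rot: [[0.101, 0.995, -0.002], [0.995, -0.101, -0.0], [-0.001, -0.002, -1.0]]
force: [0.2, 0.7, -1.0]
finger_gap: 0.0462
```

```bash
python3 w.py w17 vial_center=.044 eggcup_center=.043 splitter_center=.02 spoon_center=.014;python3 m2.py vial_center .08;python3 m2.py splitter_center .03; python3 m2.py eggcup_center .073; python3 m.py w17b; python3 g.py g5
```

```text
clock 42.1 tcp [0.558  0.2128 0.1895] R [[0.101, 0.995, -0.002], [0.995, -0.101, -0.0], [-0.001, -0.002, -1.0]] gap 0.04620707926655095 F [ 0.1622  0.6907 -1.0134]
vial_center 0.85 [324. 184.] [0.5576 0.2124 0.044 ] tool [-0.0004 -0.      0.1455]
vial_center 0.45 [322. 268.] [0.5465 0.1233 0.044 ] tool [-0.0901 -0.0021  0.1456]
eggcup_center 0.82 [325.  72.] [0.5693 0.3176 0.043 ] tool [0.1055 0.001  0.1465]
splitter_center 0.67 [388. 177.] [0.6239 0.2083 0.02  ] tool [0.0023 0.0663 0.1694]
spoon_center 0.8 [234.  86.] [0.4753 0.3205 0.014 ] tool [ 0.0988 -0.0928  0.1757]
vial_center 0.69 [328. 190.] [0.5584 0.2149] [0.0434 0.0354] deg 57.4529
vial_center 0.28 [322. 130.] [0.564  0.2546] [0.264  0.2431] deg 84.22491
splitter_center 0.57 [389. 179.] [0.6245 0.2071] [0.0663 0.0423] deg 83.55722
eggcup_center 0.76 [324.  69.] [0.5708 0.3156] [0.0469 0.0461] deg 65.14832
42.65 [0.5589 0.213  0.1906]
saucer 0.74 [322.  97.] [0.5704 0.3132] [0.0979 0.0986] 69.88762664794922 circle ((0.5705850720405579, 0.31313270330429077), 0.05006513372063637)
organizer 0.71 [323. 190.] [0.5565 0.2039] [0
[... 426 characters left out ...]
5561 0.2087]
side splitter_center 0.88 [ 0.4427 -0.4438]
side splitter_center 0.52 [0.6343 0.2131]
side spoon_center 0.8 [ 0.5549 -0.5078]
side spoon_center 0.44 [0.4749 0.3356]
side shaker_center 0.84 [ 0.5434 -0.2114]
side shaker_center 0.45 [0.6178 0.1911]
scene saucer 0.68 [0.5691 0.3166]
scene organizer 0.94 [0.5382 0.1074]
scene eggcup_center 0.69 [0.5691 0.3145]
scene eggcup_center 0.26 [0.5981 0.2962]
scene vial_center 0.75 [0.56   0.2149]
scene vial_center 0.73 [0.645  0.1891]
scene splitter_center 0.75 [0.6215 0.2096]
scene splitter_center 0.53 [ 0.467 -0.429]
scene spoon_center 0.7 [0.4904 0.3172]
scene spoon_center 0.68 [ 0.5737 -0.4995]
scene shaker_center 0.73 [ 0.5422 -0.2098]
```

```bash
python3 -c "from rig import arm;print(arm.finish_job())"
```

```text
the job is handed in; nothing more can be done
None
```

The tray is laid out as asked and the job was handed in at about 43 s of the 106 s allowed. The gripper was empty and raised clear at the end; no verdict was reported.

My last wrist-camera checks, relative to the tray and saucer:

| Item | Last measured | Required |
|---|---|---|
| Egg cup | within 2–5 mm of the saucer's centre | 13 mm at most |
| Vial | about 3 mm short of level with the saucer, about 101 mm from saucer and from organizer | level within 18 mm, under 118 mm from each |
| Splitter | about 66 mm behind the vial, about 3 cm clear, about 0.01 rad off the long rims | centres 47–88 mm apart, 0.22 rad |
| Spoon | about 95 mm in front of the saucer's centre, 2–3 mm sideways, about 0.02 rad off the rims | 68–128 mm, 20 mm sideways, 0.22 rad |

- **Vial mended:** after the first release the vial stood about 12 mm short of the saucer's level. I regripped it and shifted it 11 mm back; the checks after that agree.
- **Shaker:** its readings stayed within about 1 cm of the first ones, which is the scatter of the measurements. The gripper stayed clear of it by my measurements.
- **Disagreements:** the scene and side cameras scattered by about 1–2 cm around the wrist values and gave a few false detections. I trusted the wrist camera and the gripper's own position over them.
- **Not checked by eye:** I reached the 16-picture limit before the spoon was picked up. The spoon's placing, the vial's shift and the final state were therefore checked by numbers only, and whether things lie flat and upright was not measured directly.

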